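# Stop the pin polisher and hold its sprung cover just below the balance point

## Robot

A 6-joint arm with a two-finger parallel gripper is mounted at the origin on a cart in front of the work surface, level with it; the furniture and walls round the work are solid. World frame = base frame: x ahead of the robot, y to its left, z up, the work surface at z = 0. Lengths are in mm, angles in rad, forces in N, time in s.
With the tool pointing down it reaches from about 275 to 750 mm from the base axis. Payload 10.2 kg.
Tool frame: the origin (TCP) lies at the very end of the fingers, on their centre line; the grasp point (between the pads) lies 19 mm behind it; x points along the fingers, y is the direction in which the jaws open and shut, and the axes are right-handed (so a half turn about x gives the same grasp; the last joint's range is limited). The gripper opens to 88 mm and grips with 3 to 60 N. Pads are 18 mm wide; open, the fingers measure 123 mm over their backs; the gripper's body (75 mm by 187 mm) begins 45 mm behind the grasp point.
Start: joints at [-1.463, 0.313, 1.498, -0, 1.331, -0.223], TCP at [170.507, -496.547, 238.72] pointing down, gripper open.
Joint ranges: [-2.94, 2.94], [-0.97, 2.17], [0.19, 2.56], [-1.23, 4.37], [0.02, 3.11], [-2.88, 2.88]. Speed limits (rad/s): [2.39, 2.39, 3.01, 3.14, 3.14, 3.14].

## Interface

Orientations are given as a 3x3 rotation matrix whose columns are the frame's x, y, z axes.
In Python, from workcell import r gives the robot as it stands.
- The arm moves only by the tool drive_tool, never from a script. Its argument "plan" is a list of rows, each a list of 3 entries, a list of its own where there are three numbers: the shift along the world's x, y, z in m, then the turn, a rotation vector about the world's x, y, z in rad, then the closure, from 0 (fully open) to 1 (shut). In form: [[[tx, ty, tz], [ax, ay, az], gripper], ...]. A call has 1 to 8 rows; each row shifts and turns the commanded pose from where the row before left it; what a row does not reach is not made up. A row lasts 1/12 s, in which the tool goes at most 41.7 mm and 7.16 degrees, less where a joint would pass 70% of its speed; a pose out of reach is approached as far as the arm can. A call is refused whole if a number of a shift passes 0.0417 or a number of a turn 0.125, either way. A call with a gripper value outside its range is refused whole. The fingers move at their own pace and stop on an object; "newtons" is the grip in N (left out, the last holds). Time passes only in rows, so rows that do not move let the fingers close. It gives the time, the measured TCP pose, the force and the opening at its end, in the units of the state.
- r.state(): the state, without advancing time (a new reading comes with each control period).
- r.read_camera(name): name is "scene" or "top" or "wrist"; returns a dict with "color" (400x640x3 uint8, blue, green, red), "intrinsics" (3x3 intrinsics, pixels), "extrinsics" (4x4, takes a point from camera to world coordinates); the wrist camera has in their place "T_tool_cam" (4x4, takes a point from camera to tool coordinates, whose origin is the TCP and whose axes are the tool frame's). Camera axes: x right, y down, z forward; pixel columns grow to the right and rows downward; lengths in mm; the calibration is good to about 2 mm. The wrist camera is an equidistant fisheye: a pixel r from the principal point sees the ray r / f radians off the axis. A picture is of the moment at which its call begins: read the wrist's pose just before it. There is no depth.
- r.sign_off(): hands the job in, once; it reports no verdict.
The state is a dict: "clock": time; "qpos": joint angles; "joint_vel": joint speeds; "tau": joint torques, N m; "eef_pos": TCP position; "tcp_rot": TCP orientation; "force": force on the tool from outside, world axes, zero at the start; "torque": the same for the moment, N m; "opening": finger opening in mm.
Only numpy, scipy, OpenCV 4.12 (cv2) and the standard library are available. Lean on these libraries where they do the work, as an engineer would, in place of code of your own. Each camera call takes 0.05 s, during which the arm holds its last target.

## Task

Switch the small pin polisher off by turning its speed knob anticlockwise to the end stop, and only then take the cover by its steel bar and raise it past its balance point (orange pointer beyond the white line on the quadrant) without letting it run into the red, then ease it back until the pointer stands in the green band just below the balance point. Finish while still holding the cover by the bar in the green band, at rest, so that the castings can be taken out of the drum; leave everything else on the bench where it is.

Things in the scene. Friction and masses are not known exactly. Their poses are not given: they have to be found in the camera images.
- polisher: Fixed grey bench machine (place and yaw vary), 125 deep x 262 wide x 85 high, flat top. Origin on the bench, 62 mm behind its front face, 112 from its left end, 150 from its right end; axes: x to its rear, y to its left, z up; front faces the robot. Blue drum under the cover, knob on the right part's top, quadrant at the left: black arc, radius 75 about the hinge, y = +94 to +108, up to z 168.
- speed_knob (a joint): Speed knob, rad: 0 = off, at its end stop (white line on the knob points to the machine's front, to the red mark); grows clockwise seen from above, up to 4.7, so turn it anticlockwise to switch off. Starts at 0.6 to 1.3; no spring, stays where it is left (friction 0.03 N m).
- speed_knob_grip (a point): Point on the knob's upright axis, at (-5, -100, 122) mm in the polisher's frame. Black bar grip 42 long, 14 thick, from 17 below to 7 mm above this point; round flange of radius 22 beneath. Turns with the knob: bar along the point's x, thickness along its y; at 0 the bar lies along the polisher's x axis, at joint value q it is turned by q clockwise seen from above.
- cover (a joint): Sprung cover's angle, rad: 0 = closed (level), grows as it opens, open stop 1.35. The spring balances the weight at 0.8 (white line on the quadrant): below that it falls shut by itself, above it springs open by itself. Green band 0.50 to 0.75, red from 1.20. Force at the bar: about 1.1 N to lift it from closed, 0 at the balance point, about 0.45 N in mid green.
- cover_bar (a point): Middle of the cover's round steel handle bar, 12 thick, 110 mm long, parallel to the polisher's y, in the cover's plane, 45 mm before its front edge (gap open but for a rod at each end of the bar) and 150 from the hinge line. Closed: at (-107.5, 20, 91) mm in the polisher's frame, 45 before the casing, nothing below. It can turn between fingers that keep their attitude. 
- cover_hinge (a point): Middle of the hinge line (parallel to the polisher's y), fixed at (42.5, 20, 91) mm in the polisher's frame. At cover angle q the bar's middle is at (42.5 - 150 cos q, 20, 91 + 150 sin q) there. Cover: dark frame 105 long, 140 wide, 8 thick, clear window; an orange pointer tab on its left side, in its plane, runs over the quadrant.
- glue_bottle: Glue bottle with blue cap, diameter 37, height 144, upright, left of the polisher. Origin under its centre. Bystander.
- pigment_jar: Small brown jar with white lid, diameter 35, height 46, upright, left of the polisher. Origin under its centre. Bystander.
- chasing_hammer: Small hammer with wooden handle, 184 long (own y axis), head 66 wide, 27 high, lying in front of the polisher's right part. Origin under its middle. Bystander.
- wax_star: Blue wax star, 31 x 31 x 8, lying in front of the polisher. Origin under its centre. Bystander.
- cast_a: White rough casting, 33 x 49 x 19, lying in front of the polisher. Origin under its centre. Bystander.
- wax_block: Pale blue wax block, 62 x 77 x 20, lying left in front of the polisher. Origin under its centre. Bystander.
- lamp_arm (a point): Obstacle, always at the same place: middle of the desk lamp's fixed lower arm, two black rods 13 thick, 26 mm apart, that rise from the lamp's foot at the bench's right rear, world (0.72, -0.27, 0.06) m, past this point to (0.55, 0.27, 0.38) m, above and behind the polisher. Keep hand and arm clear of it.

How it is judged:
By the outcome, as a careful person would: the job done as asked, in the order asked, and still so for the second after the job is handed in, while the arm keeps its last pose, push and grip.
It also fails if it takes over 51 s, if anything falls off the work surface, if the arm or the gripper's body presses on something with over 40 N, if the wrist force passes 120 N, or if a joint passes its speed limit or range.

## Working session

There is one attempt and no reset: what is moved stays moved. The work goes in short steps, Python scripts to look and compute and a tool call to move; the robot and the scene stay as the last step left them, time stands still between calls to the robot, and variables do not carry over. Pictures are saved under pics/ and viewed, and the job is handed in when it is done.

Besides the shell and the picture viewer there is one more tool, called after "Request:" as a command line: name --argument value ..., lists and objects as JSON in quotes. drive_tool: Moves the arm, as the interface text tells. Its arguments: {"type":"object","properties":{"plan":{"type":"array"},"newtons":{"type":"number"}},"required":["plan"]}

```bash
mkdir -p pics; ls
python3 - <<'E'
from workcell import r
import cv2
for n in("scene","top"):
    d=r.read_camera(n); cv2.imwrite(f"pics/{n}0.png",d["color"]); print(n,d["intrinsics"],d["extrinsics"])
print(r.state())
E
```

```text
pics
scene [[401.2926356    0.         323.21679964]
 [  0.         401.2926356  197.96305665]
 [  0.           0.           1.        ]] [[-4.57497351e-01 -6.52086040e-01  6.04549395e-01 -1.00222343e+02]
 [-8.89210647e-01  3.36089252e-01 -3.10400453e-01  3.46735996e+02]
 [-7.74751382e-04 -6.79579143e-01 -7.33601791e-01  9.03211026e+02]
 [ 0.00000000e+00  0.00000000e+00  0.00000000e+00  1.00000000e+00]]
top [[430.3882657    0.         320.90208011]
 [  0.         430.3882657  202.71182307]
 [  0.           0.           1.        ]] [[-1.19412668e-02 -9.89302705e-01  1.45387633e-01  3.92314097e+02]
 [-9.99745185e-01  9.02668465e-03 -2.06902084e-02  6.29636139e+01]
 [ 1.91565108e-02 -1.45597653e-01 -9.89158406e-01  9.87699542e+02]
 [ 0.00000000e+00  0.00000000e+00  0.00000000e+00  1.00000000e+00]]
{'clock': 0.1, 'qpos': array([-1.46342597e+00,  3.13396964e-01,  1.49834808e+00, -1.37454321e-05,
        1.33097309e+00, -2.23425344e-01]), 'joint_vel': array([-3.96224381e-04, -2.92687021e-03, -3.32462448e-03,  1.13531443e-03,
       -4.24550073e-04, -5.24081466e-05]), 'tau': array([ 4.00831690e-03, -4.02815187e+01, -2.52642703e+01,  6.96577714e-02,
        3.42947105e-02, -6.32494334e-05]), 'eef_pos': array([ 170.4672849 , -496.33125198,  238.2217015 ]), 'tcp_rot': array([[-1.33886451e-04,  3.24798718e-01, -9.45783154e-01],
       [ 1.11756940e-03, -9.45782524e-01, -3.24798659e-01],
       [-9.99999367e-01, -1.10046445e-03, -2.36357641e-04]]), 'force': array([-0.31546419, -1.67616761, -0.12042281]), 'torque': array([-0.02390307, -0.00566768,  0.03402062]), 'opening': 88.10607535120643}
```

View pics/scene0.png

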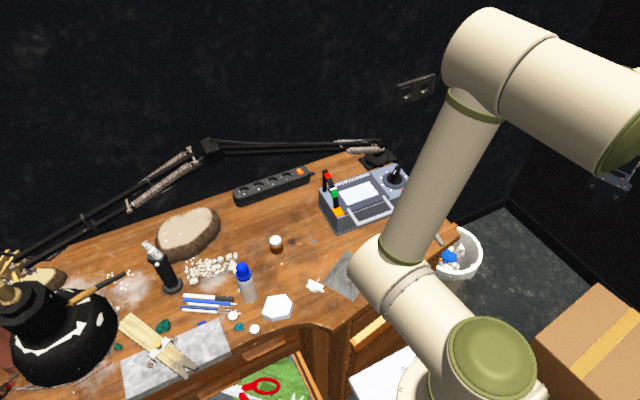

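View pics/top0.png

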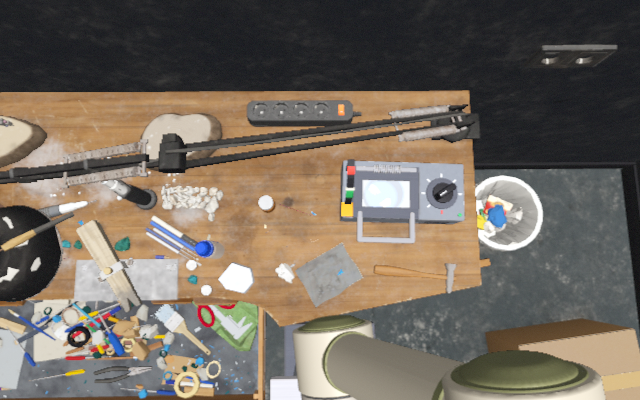

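Run:
```python
import cv2
i=cv2.imread("pics/top0.png"); cv2.imwrite("pics/topc.png",cv2.resize(i[80:280,190:450],None,fx=3,fy=3,interpolation=cv2.INTER_CUBIC))
i=cv2.imread("pics/scene0.png"); cv2.imwrite("pics/scenec.png",cv2.resize(i[80:280,200:460],None,fx=3,fy=3,interpolation=cv2.INTER_CUBIC))
```

```text
(no output)
```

View pics/topc.png

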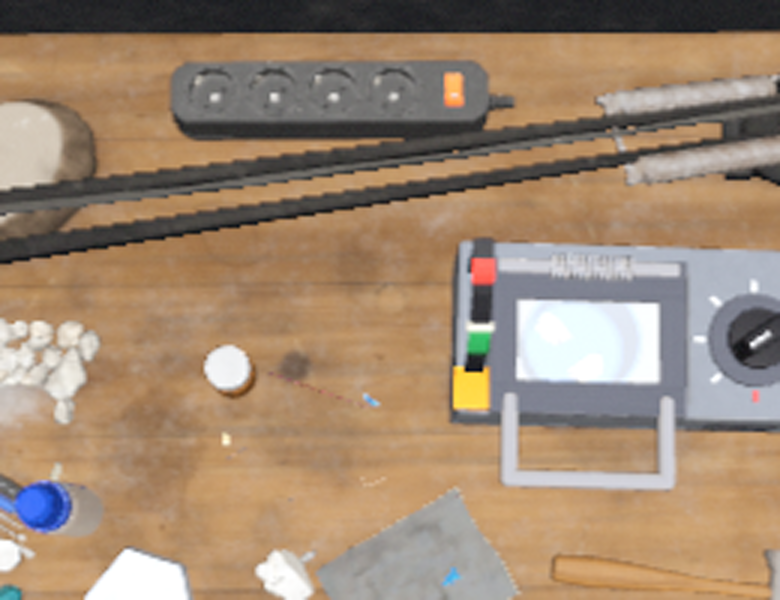

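View pics/scenec.png

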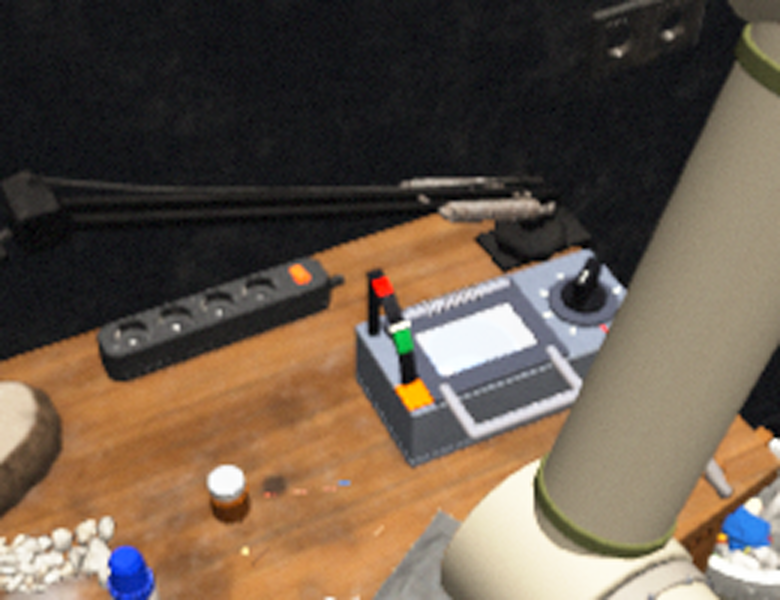

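Run:
```python
import cv2
i=cv2.imread("pics/top0.png"); cv2.imwrite("pics/topd.png",cv2.resize(i[150:250,330:480],None,fx=5.333,fy=5.333,interpolation=cv2.INTER_CUBIC))
cv2.imwrite("pics/tope.png",cv2.resize(i[220:310,180:500],None,fx=2.5,fy=2.5,interpolation=cv2.INTER_CUBIC))
```

```text
(no output)
```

View pics/topd.png

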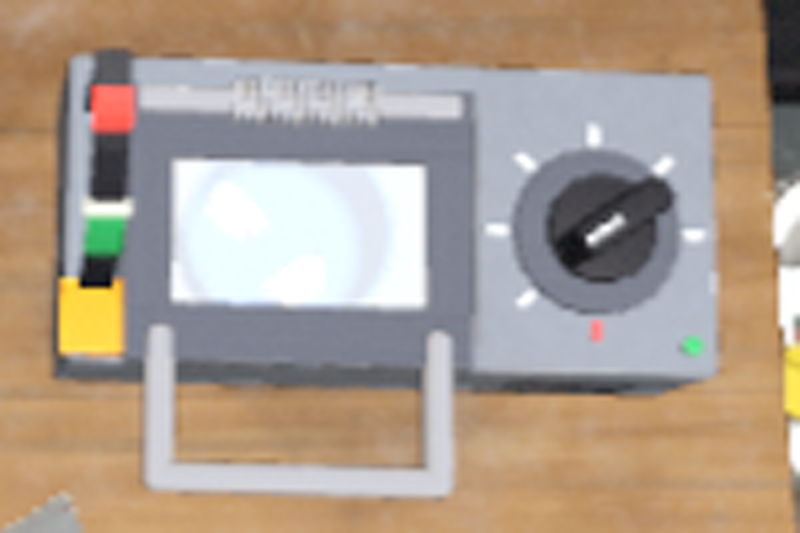

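View pics/tope.png

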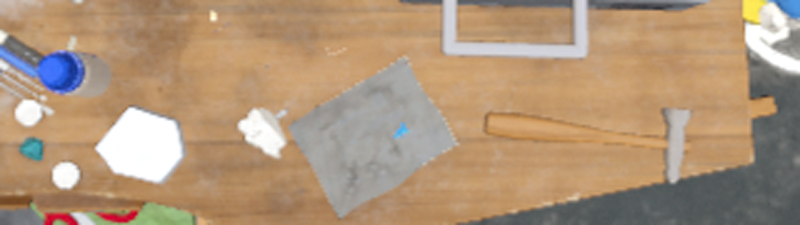

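```bash
cat > h.py <<'E'
import numpy as np,cv2
from scipy.optimize import least_squares
from scipy.spatial.transform import Rotation as R
def proj(d,p):
    E=d["extrinsics"];q=(np.asarray(p)-E[:3,3])@E[:3,:3]
    q=q@d["intrinsics"].T;return q[:,:2]/q[:,2:]
def P(v,p):
    c,s=np.cos(v[2]),np.sin(v[2]);p=np.asarray(p,float)
    return np.c_[c*p[:,0]-s*p[:,1]+v[0],s*p[:,0]+c*p[:,1]+v[1],p[:,2]]
E
python3 - <<'E'
from h import *
from workcell import r
d=r.read_camera("top");s=r.read_camera("scene")
m=np.array([[63,112,85],[63,-150,85],[-62,-150,85],[-62,112,85],[-107.5,20,91]])
px=np.array([[72,58],[710,78],[715,372],[57,360],[300,480]])/5.3333+[330,150]
f=lambda v:(proj(d,P(v,m))-px).ravel()
o=least_squares(f,[480,-150,0],loss='soft_l1');print(o.x,o.fun.reshape(-1,2))
v=o.x
K=P(v,[[-5,-100,122],[-107.5,20,91],[42.5,20,91]]);print(K)
for q in(.8,.9,1,1.1,1.2):
    c,sn=np.cos(q),np.sin(q)
    a=np.array([-5,-100,129]);e=np.array([c,-sn,0])*21
    print(q,(proj(d,P(v,[a-e,a+e]))-[330,150])*5.333)
img=s["color"].copy()
for p in proj(s,P(v,m)):cv2.circle(img,tuple(int(round(x)) for x in p),1,(0,255,0),-1)
for p in proj(s,K):cv2.circle(img,tuple(int(round(x)) for x in p),1,(0,0,255),-1)
cv2.imwrite("pics/ov.png",cv2.resize(img[130:250,300:460],None,fx=5,fy=5))
E
```

```text
[ 550.42701447 -113.02608193  -12.60182082] [[-1.10363865 -0.78549937]
 [ 0.23083052 -1.19531183]
 [ 0.75699077  1.18242324]
 [ 0.7494141   0.28250368]
 [-0.92315115  0.2763174 ]]
[[ 541.88587807 -212.78603877  122.        ]
 [ 443.7034115   -89.22854908   91.        ]
 [ 593.60916761  -94.54496588   91.        ]]
0.8 [[586.779442   251.29865357]
 [663.76720354 177.95773653]]
0.9 [[583.09130055 247.11829709]
 [667.45549209 182.10011222]]
1 [[579.8284516  242.61369938]
 [670.7261173  186.56786535]]
1.1 [[577.02337681 237.83042105]
 [673.54628746 191.31690415]]
1.2 [[574.70387416 232.8167672 ]
 [675.88760278 196.30028854]]
```

View pics/ov.png

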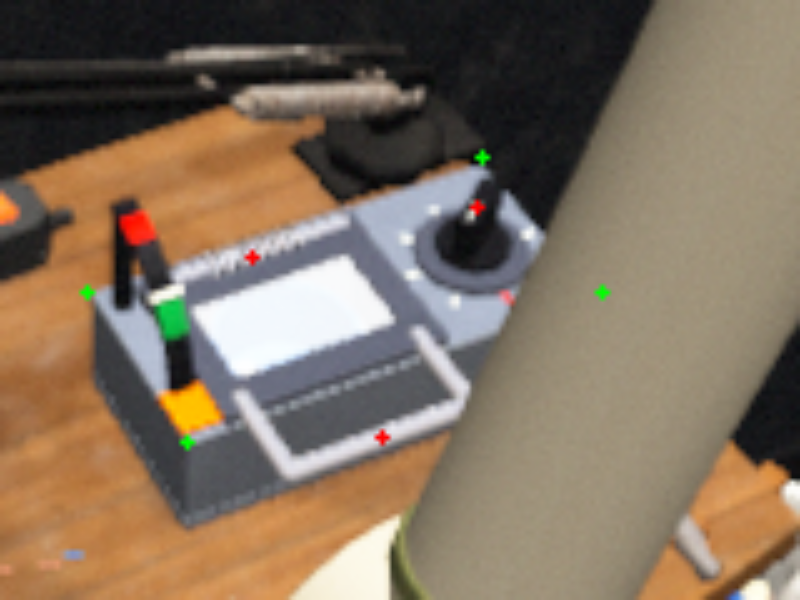

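Request:
drive_tool --plan '[[[0.023,0.0177,0],[0,0,0.114],0],[[0.023,0.0177,0],[0,0,0.114],0],[[0.023,0.0177,0],[0,0,0.114],0],[[0.023,0.0177,0],[0,0,0.114],0],[[0.023,0.0177,0],[0,0,0.114],0],[[0.023,0.0177,0],[0,0,0.114],0],[[0.023,0.0177,0],[0,0,0.114],0],[[0.023,0.0177,0],[0,0,0.114],0]]' --newtons 15

```text
clock: 0.87
eef_pos: [355.5, -353.8, 238.7]
tcp_rot: [[-0.0, 0.948, -0.317], [0.0, -0.317, -0.948], [-1.0, -0.0, -0.0]]
force: [0.1, 0.2, 0.7]
opening: 88.1
```

Request:
drive_tool --plan '[[[0.023,0.0177,0],[0,0,0.114],0],[[0.023,0.0177,0],[0,0,0.114],0],[[0.023,0.0177,0],[0,0,0.114],0],[[0.023,0.0177,0],[0,0,0.114],0.3],[[0.023,0.0177,0],[0,0,0.114],0.3],[[0.023,0.0177,0],[0,0,0.114],0.3],[[0.023,0.0177,0],[0,0,0.114],0.3],[[0.023,0.0177,0],[0,0,0.114],0.3]]'

```text
clock: 1.53
eef_pos: [539.5, -212.2, 238.5]
tcp_rot: [[-0.0, 0.831, 0.556], [0.0, 0.556, -0.831], [-1.0, -0.0, -0.0]]
force: [0.2, -0.6, -0.7]
opening: 61.4
```

Run:
```python
from h import *
from workcell import r
s=r.state();d=r.read_camera("wrist");np.savez("w1.npz",pos=s["eef_pos"],rot=s["tcp_rot"],T=d["T_tool_cam"],K=d["intrinsics"],img=d["color"])
print(s["clock"],s["eef_pos"],s["tcp_rot"],s["qpos"],s["opening"],s["force"]);print(d["intrinsics"],d["T_tool_cam"])
cv2.imwrite("pics/w1.png",d["color"]);cv2.imwrite("pics/t1.png",r.read_camera("top")["color"])
```

```text
1.5333 [ 539.49195701 -212.19115257  238.54657639] [[-2.82211901e-04  8.31076130e-01  5.56158598e-01]
 [ 1.88345189e-04  5.56158654e-01 -8.31076119e-01]
 [-9.99999942e-01 -1.29789775e-04 -3.13483782e-04]] [-5.76717636e-01  4.34876436e-01  1.32476592e+00  4.07056290e-06
  1.38228957e+00 -1.16647486e+00] 61.39209150431885 [ 0.20190294 -0.59650836 -0.66236812]
[[309.70691629   0.         320.5366655 ]
 [  0.         309.70691629 195.00769251]
 [  0.           0.           1.        ]] [[ 2.56328619e-04 -2.75413938e-01  9.61325698e-01 -1.45015223e+02]
 [ 9.99999298e-01  1.18281385e-03  7.22283632e-05 -1.17080741e+00]
 [-1.15696205e-03  9.61325004e-01  2.75414047e-01 -7.05659619e+01]
 [ 0.00000000e+00  0.00000000e+00  0.00000000e+00  1.00000000e+00]]
```

View pics/w1.png

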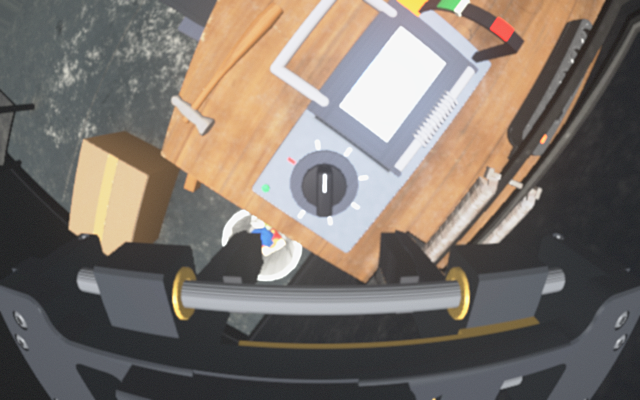

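```bash
cat >> h.py <<'E'
def wproj(z,p):
    T=z["T"];t=(np.asarray(p)-z["pos"])@z["rot"]
    c=(t-T[:3,3])@T[:3,:3]
    rr=np.hypot(c[:,0],c[:,1]);th=np.arctan2(rr,c[:,2]);K=z["K"]
    return np.c_[K[0,2]+K[0,0]*th*c[:,0]/rr,K[1,2]+K[1,1]*th*c[:,1]/rr]
E
python3 - <<'E'
import cv2
i=cv2.imread("pics/w1.png");cv2.imwrite("pics/w1c.png",cv2.resize(i[110:260,240:440],None,fx=4,fy=4,interpolation=cv2.INTER_CUBIC))
cv2.imwrite("pics/w1d.png",cv2.resize(i[0:200,240:500],None,fx=3,fy=3,interpolation=cv2.INTER_CUBIC))
E
```

```text
(no output)
```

View pics/w1c.png

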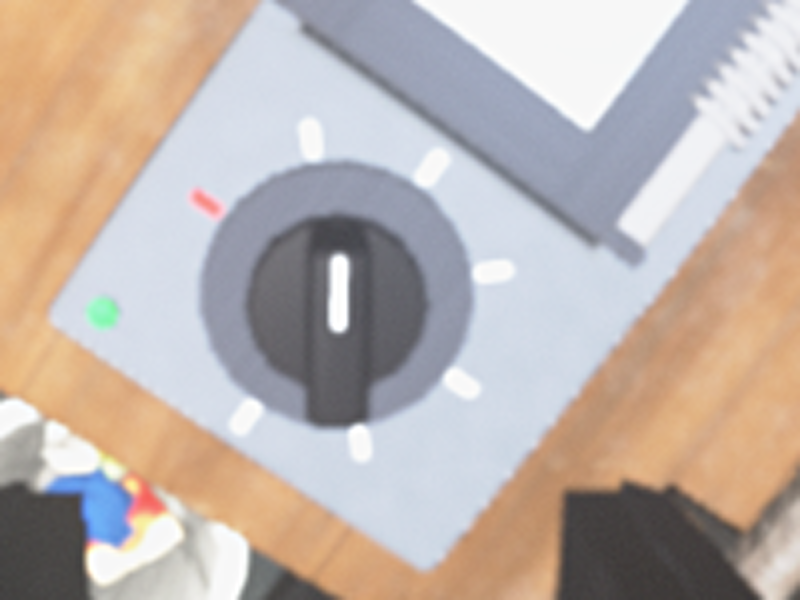

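View pics/w1d.png

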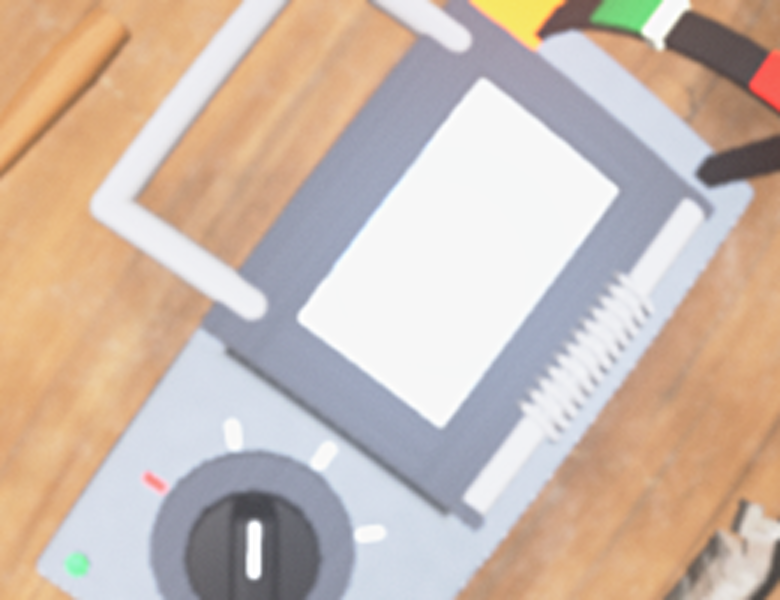

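Run:
```python
from h import *
z=np.load("w1.npz")
m=np.array([[-62,-150,85],[63,-150,85],[63,112,85]])
px=np.array([[50/4+240,318/4+110],[430/4+240,572/4+110],[750/3+240,190/3]])
f=lambda v:(wproj(z,P(v,m))-px).ravel()
o=least_squares(f,[550,-113,-.035]);print(o.x,o.fun.reshape(-1,2))
for v in (o.x,np.array([550.4,-113,-.0355])):
    K=P(v,[[-5,-100,122],[-107.5,20,91],[-107.5,-35,91],[-107.5,75,91]]);print(K)
    q=.97;e=21*np.array([np.cos(q),-np.sin(q),0]);c=np.array([-5,-100,129])
    a=wproj(z,P(v,[c,c-e,c+e,[-5,-100,100]]));print((a-[240,110])*4)
    print((wproj(z,K)-[240,0])*3)
```

```text
[ 5.50159246e+02 -1.12680006e+02 -2.81651260e-02] [[-2.88419932  0.36231636]
 [ 0.61600569  1.82214895]
 [ 3.17142092 -1.85564378]]
[[ 542.3450893  -212.49953803  122.        ]
 [ 443.2651102   -89.6605876    91.        ]
 [ 441.71623307 -144.638774     91.        ]
 [ 444.81398733  -34.68240121   91.        ]]
[[337.90153251 337.85912886]
 [340.05183625 241.43257654]
 [335.78260835 430.20935242]
 [336.443591   304.29277037]]
[[253.1421302  576.842421  ]
 [207.97773321  64.06024408]
 [105.33809553 202.3597465 ]
 [309.11488557 -60.41715181]]
[[ 541.8538959  -212.7595314   122.        ]
 [ 443.6775822   -89.1971527    91.        ]
 [ 441.72549228 -144.16249946   91.        ]
 [ 445.62967212  -34.23180593   91.        ]]
[[335.31541696 337.59882136]
 [338.14887175 241.17685382]
 [332.55198706 429.94823925]
 [334.10442591 304.05522407]]
[[251.25065149 576.65156662]
 [209.90885449  63.5822209 ]
 [106.20336462 201.11704518]
 [312.02961557 -60.1136836 ]]
```

Request:
drive_tool --plan '[[[0.0027,-0.0004,-0.03],[0,0,0],0.4],[[0,0,-0.03],[0,0,0],0.5],[[0,0,-0.03],[0,0,0],0.5],[[0,0,-0.02],[0,0,0],0.5],[[0,0,-0.01],[0,0,0],0.5],[[0,0,-0.0085],[0,0,0],0.5],[[0,0,0],[0,0,0],0.5],[[0,0,0],[0,0,0],0.5]]'

```text
clock: 2.3
eef_pos: [541.5, -214.2, 111.1]
tcp_rot: [[0.001, 0.835, 0.551], [-0.001, 0.551, -0.835], [-1.0, 0.0, 0.001]]
force: [0.5, 0.2, 0.9]
opening: 44.4
```

Run:
```python
from h import *
from workcell import r
s=r.state();d=r.read_camera("wrist")
print(s["clock"],s["eef_pos"],s["opening"],s["force"])
cv2.imwrite("pics/w2.png",d["color"])
```

```text
2.3 [ 541.46598079 -214.18023419  111.08297514] 44.35388845968455 [0.47415078 0.23821073 0.93959899]
```

View pics/w2.png

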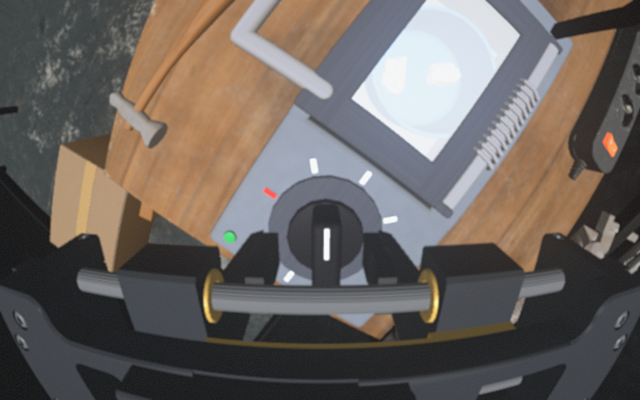

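Request:
drive_tool --plan '[[[0.0005,0.0015,-0.002],[0,0,0],0.9],[[0,0,0],[0,0,0],0.9],[[0,0,0],[0,0,0],0.9],[[0,0,0],[0,0,0],0.9],[[0,0,0],[0,0,0],0.9],[[0,0,0],[0,0,0],0.9],[[0,0,0],[0,0,0],0.9],[[0,0,0],[0,0,0],0.9]]' --newtons 10

```text
clock: 3.02
eef_pos: [542.7, -211.7, 108.5]
tcp_rot: [[0.002, 0.834, 0.551], [0.001, 0.551, -0.834], [-1.0, 0.002, 0.001]]
force: [5.8, 3.9, -0.0]
opening: 14.0
```

Request:
drive_tool --plan '[[[0.0005,0.0004,0],[0,0,0.1],0.9],[[0,0,0],[0,0,0.12],0.9],[[0,0,0],[0,0,0.12],0.9],[[0,0,0],[0,0,0.12],0.9],[[0,0,0],[0,0,0.12],0.9],[[0,0,0],[0,0,0.12],0.9],[[0,0,0],[0,0,0.1],0.9],[[0,0,0],[0,0,0.08],0.9]]'

```text
clock: 3.68
eef_pos: [542.2, -212.5, 108.5]
tcp_rot: [[0.0, 0.102, 0.995], [-0.001, 0.995, -0.102], [-1.0, -0.001, 0.0]]
force: [-0.9, -2.9, 0.6]
opening: 13.8
```

Run:
```python
from h import *
from workcell import r
s=r.state()
print(s["clock"],s["eef_pos"],s["opening"],s["force"],s["torque"],np.arctan2(s["tcp_rot"][1,2],s["tcp_rot"][0,2]))
```

```text
3.6833 [ 542.21756571 -212.4739441   108.51868219] 13.75010929164673 [-0.90580207 -2.91499083  0.64987266] [-0.49132386  0.01767812 -0.064761  ] -0.10177167564214754
```

Request:
drive_tool --plan '[[[0,0,0],[0,0,0.05],0.9],[[0,0,0],[0,0,0.05],0.9],[[0,0,0],[0,0,0],0.9]]'

```text
clock: 3.93
eef_pos: [542.1, -212.5, 108.5]
tcp_rot: [[0.0, 0.006, 1.0], [-0.001, 1.0, -0.006], [-1.0, -0.001, 0.0]]
force: [-1.9, -4.4, 2.2]
opening: 14.1
```

Run:
```python
from h import *
from workcell import r
s=r.state()
print(s["clock"],s["eef_pos"],s["opening"],s["force"],s["torque"],np.arctan2(s["tcp_rot"][1,2],s["tcp_rot"][0,2]))
d=r.read_camera("wrist");np.savez("w3.npz",pos=s["eef_pos"],rot=s["tcp_rot"],T=d["T_tool_cam"],K=d["intrinsics"])
cv2.imwrite("pics/w3.png",cv2.resize(d["color"][100:300,200:460],None,fx=3,fy=3))
```

```text
3.9333 [ 542.13593536 -212.50905708  108.54290426] 14.098038043083227 [-1.92679791 -4.43766155  2.24083965] [-0.53897423  0.16013119 -0.23394439] -0.005573100702101993
```

View pics/w3.png

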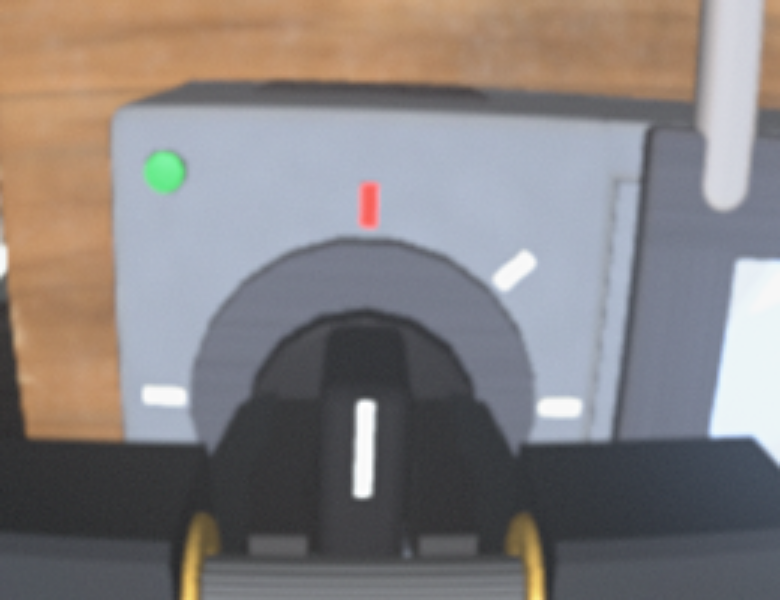

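Request:
drive_tool --plan '[[[0,0,0],[0,0,0.05],0.9],[[0,0,0],[0,0,0.05],0.9],[[0,0,0],[0,0,0],0.9],[[0,0,0],[0,0,0],0.9]]' --newtons 20

```text
clock: 4.32
eef_pos: [542.1, -212.5, 108.5]
tcp_rot: [[0.0, -0.09, 0.996], [-0.001, 0.996, 0.09], [-1.0, -0.001, -0.0]]
force: [-2.2, -4.2, 1.2]
opening: 15.2
```

Run:
```python
from h import *
from workcell import r
s=r.state()
print(s["clock"],s["eef_pos"],s["opening"],s["force"],s["torque"],np.arctan2(s["tcp_rot"][1,2],s["tcp_rot"][0,2]))
d=r.read_camera("wrist")
cv2.imwrite("pics/w4.png",cv2.resize(d["color"][100:300,200:460],None,fx=3,fy=3))
```

```text
4.3167 [ 542.07293482 -212.50745547  108.50726477] 15.207625031965302 [-2.24188383 -4.23438145  1.22042266] [-0.63175477  0.31641719 -0.53815801] 0.09045612538623923
```

View pics/w4.png

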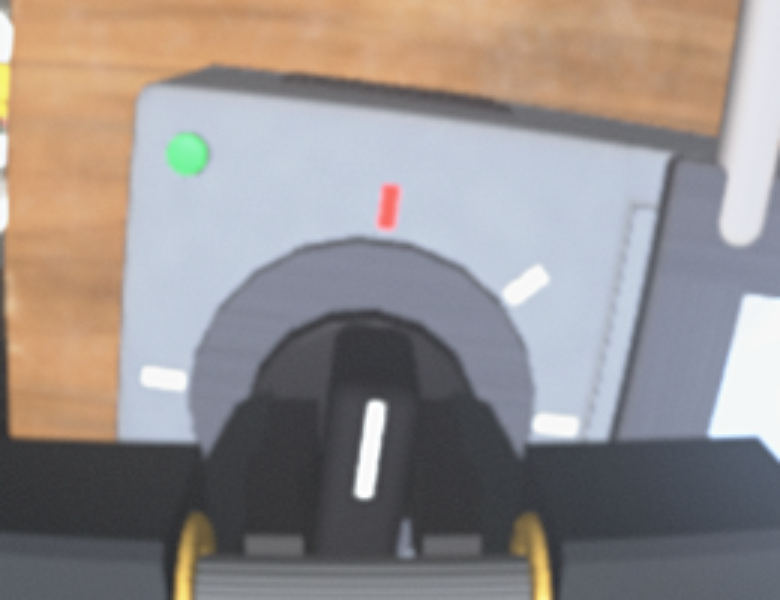

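Request:
drive_tool --plan '[[[0,0,0],[0,0,0],0.4],[[0,0,0],[0,0,0],0.4],[[0,0,0],[0,0,0],0.4],[[0,0,0],[0,0,0],0.4],[[0,0,0.02],[0,0,0],0.4],[[0,0,0.03],[0,0,0],0.4],[[0,0,0.03],[0,0,0],0.4],[[0,0,0.03],[0,0,0],0.4]]'

```text
clock: 5.03
eef_pos: [542.1, -211.5, 219.5]
tcp_rot: [[-0.0, -0.093, 0.996], [0.0, 0.996, 0.093], [-1.0, 0.0, -0.0]]
force: [0.9, -0.5, 0.2]
opening: 52.9
```

Run:
```python
from h import *
from workcell import r
s=r.state()
print(s["clock"],s["eef_pos"],s["opening"],s["force"],s["torque"],np.arctan2(s["tcp_rot"][1,2],s["tcp_rot"][0,2]))
d=r.read_camera("wrist")
cv2.imwrite("pics/w5.png",cv2.resize(d["color"][100:300,200:460],None,fx=3,fy=3))
```

```text
5.0333 [ 542.06976293 -211.46951337  219.48640059] 52.8764095026898 [ 0.86801511 -0.47515678  0.20134212] [ 0.0442685  -0.18790755  0.00183203] 0.09317586537517612
```

View pics/w5.png

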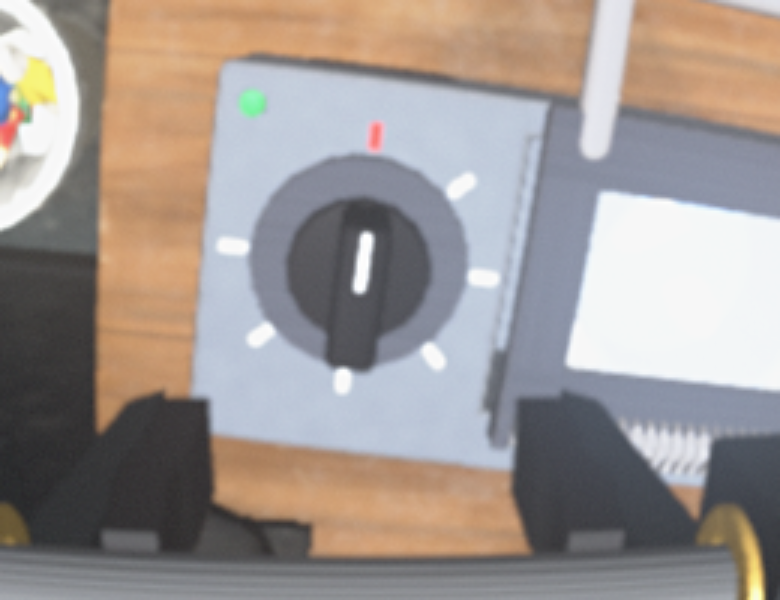

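Request:
drive_tool --plan '[[[-0.007,0.0087,0],[0,0,-0.121],0.6],[[-0.007,0.0087,0],[0,0,-0.121],0.6],[[-0.007,0.0087,0],[0,0,-0.121],0.6],[[-0.007,0.0087,0],[0,0,-0.121],0.6],[[-0.007,0.0087,0],[0,0,-0.121],0.6],[[-0.007,0.0087,0],[0,0,-0.121],0.6],[[-0.007,0.0087,0],[0,0,-0.121],0.6],[[-0.007,0.0087,0],[0,0,-0.121],0.6]]'

```text
clock: 5.75
eef_pos: [485.9, -141.6, 218.0]
tcp_rot: [[-0.0, 0.771, 0.636], [0.0, 0.636, -0.771], [-1.0, 0.0, -0.0]]
force: [0.4, -0.3, -0.2]
opening: 35.3
```

Request:
drive_tool --plan '[[[-0.007,0.0087,0],[0,0,-0.121],0.6],[[-0.007,0.0087,0],[0,0,-0.121],0.6],[[-0.007,0.0087,0],[0,0,-0.121],0.6],[[-0.007,0.0087,0],[0,0,-0.121],0.6],[[-0.007,0.0087,0],[0,0,-0.121],0.6],[[-0.007,0.0087,0],[0,0,-0.121],0.6],[[0,0,0],[0,0,0],0.6],[[0,0,0],[0,0,0],0.6]]'

```text
clock: 6.42
eef_pos: [444.3, -90.0, 218.3]
tcp_rot: [[0.001, 1.0, -0.026], [-0.0, -0.026, -1.0], [-1.0, 0.001, 0.0]]
force: [-0.2, 0.0, -0.4]
opening: 35.3
```

Run:
```python
from h import *
from workcell import r
s=r.state();d=r.read_camera("wrist");z=dict(pos=s["eef_pos"],rot=s["tcp_rot"],T=d["T_tool_cam"],K=d["intrinsics"])
print(s["clock"],s["eef_pos"],s["tcp_rot"],s["qpos"],s["opening"],s["force"])
i=d["color"].copy();v=np.array([550.3,-112.85,-.032])
for p in wproj(z,P(v,[[-107.5,20,91],[-107.5,-35,91],[-107.5,75,91],[-62,-150,85],[-5,-100,122]])):cv2.circle(i,tuple(int(round(x)) for x in p),2,(0,0,255),-1)
cv2.imwrite("pics/w6.png",i)
```

```text
6.4167 [444.34072946 -89.96339216 218.34234617] [[ 5.11908667e-04  9.99665211e-01 -2.58689831e-02]
 [-2.04036821e-04 -2.58688815e-02 -9.99665324e-01]
 [-9.99999848e-01  5.17015569e-04  1.90726007e-04]] [-4.59220802e-01  1.72730623e-01  1.73288569e+00  4.66013881e-05
  1.23542703e+00 -4.33364307e-01] 35.31517380834999 [-0.15859608  0.02986563 -0.3508762 ]
```

View pics/w6.png

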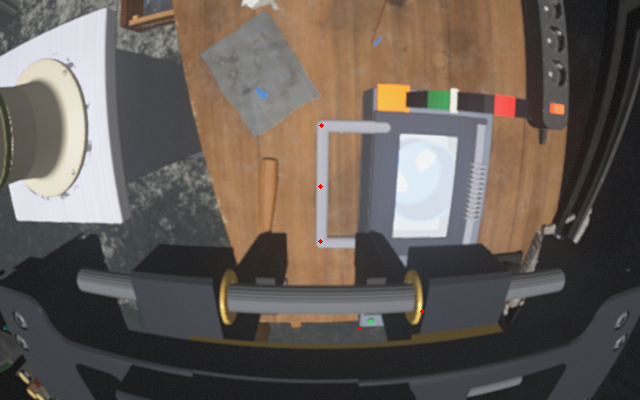

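Request:
drive_tool --plan '[[[0,0,-0.03],[0,0,0],0.6],[[0,0,-0.03],[0,0,0],0.6],[[0,0,-0.03],[0,0,0],0.6],[[0,0,-0.025],[0,0,0],0.6],[[0,0,-0.015],[0,0,0],0.6],[[0,0,-0.01],[0,0,0],0.6],[[0,0,-0.006],[0,0,0],0.6],[[0,0,0],[0,0,0],0.6]]'

```text
clock: 7.13
eef_pos: [444.0, -90.2, 71.2]
tcp_rot: [[-0.002, 1.0, -0.028], [0.001, -0.028, -1.0], [-1.0, -0.002, -0.001]]
force: [-0.7, -0.1, 0.3]
opening: 35.8
```

Run:
```python
from h import *
from workcell import r
s=r.state();d=r.read_camera("wrist")
print(s["clock"],s["eef_pos"],s["opening"],s["force"])
cv2.imwrite("pics/w7.png",d["color"])
```

```text
7.1333 [444.03646056 -90.23449839  71.20482045] 35.81398377411277 [-0.7174192  -0.14438972  0.25961587]
```

View pics/w7.png

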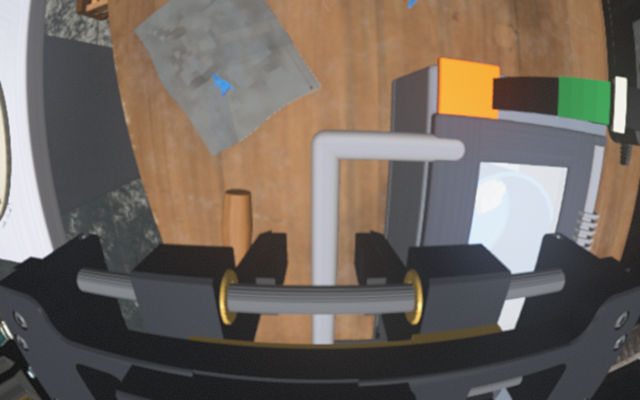

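Request:
drive_tool --plan '[[[0,0,0],[0,0,0],0.92],[[0,0,0],[0,0,0],0.92],[[0,0,0],[0,0,0],0.92],[[0,0,0],[0,0,0],0.92],[[0,0,0],[0,0,0],0.92],[[0,0,0],[0,0,0],0.92],[[0,0,0],[0,0,0],0.92]]' --newtons 15

```text
clock: 7.77
eef_pos: [445.5, -90.3, 72.9]
tcp_rot: [[0.004, 1.0, -0.03], [-0.001, -0.03, -1.0], [-1.0, 0.004, 0.001]]
force: [6.3, 1.3, -0.8]
opening: 11.1
```

Run:
```python
from h import *
from workcell import r
s=r.state();print(s["clock"],s["eef_pos"],s["opening"],s["force"],s["torque"])
# arc increments in world (yaw -0.032)
q=np.r_[0:0.9001:0.05]
dx=-150*np.diff(np.cos(q));dz=150*np.diff(np.sin(q))
for a,b,c in zip(q[1:],dx,dz):print(round(a,2),round(b*np.cos(.03),1),round(-b*np.sin(.03),2),round(c,1))
```

```text
7.7667 [445.49743659 -90.29324162  72.90406903] 11.074109794579584 [ 6.27237983  1.31338864 -0.84922751] [ 0.06908413 -0.92348519  0.00374913]
0.05 0.2 -0.01 7.5
0.1 0.6 -0.02 7.5
0.15 0.9 -0.03 7.4
0.2 1.3 -0.04 7.4
0.25 1.7 -0.05 7.3
0.3 2.0 -0.06 7.2
0.35 2.4 -0.07 7.1
0.4 2.7 -0.08 7.0
0.45 3.1 -0.09 6.8
0.5 3.4 -0.1 6.7
0.55 3.8 -0.11 6.5
0.6 4.1 -0.12 6.3
0.65 4.4 -0.13 6.1
0.7 4.7 -0.14 5.9
0.75 5.0 -0.15 5.6
0.8 5.2 -0.16 5.4
0.85 5.5 -0.17 5.1
0.9 5.8 -0.17 4.8
```

Request:
drive_tool --plan '[[[0.0017,0,0.004],[0,0,0],0.92],[[0.0006,0,0.0075],[0,0,0],0.92],[[0.0009,0,0.0074],[0,0,0],0.92],[[0.0013,0,0.0074],[0,0,0],0.92],[[0.0017,0,0.0073],[0,0,0],0.92],[[0.002,-0.0001,0.0072],[0,0,0],0.92],[[0.0024,-0.0001,0.0071],[0,0,0],0.92],[[0.0027,-0.0001,0.007],[0,0,0],0.92]]'

```text
clock: 8.43
eef_pos: [455.9, -90.1, 127.7]
tcp_rot: [[-0.005, 1.0, -0.03], [0.001, -0.03, -1.0], [-1.0, -0.005, -0.0]]
force: [-9.3, -1.9, 0.8]
opening: 10.5
```

```bash
cat > q.py <<'E'
from h import *
from workcell import r
s=r.state();v=np.array([550.3,-112.85,-.032])
g=s["eef_pos"]-19*s["tcp_rot"][:,0]
h=P(v,[[42.5,20,91]])[0];w=g-h
u=np.array([np.cos(v[2]),np.sin(v[2]),0]);x=w@u
print(s["clock"],s["eef_pos"],s["opening"],s["force"],s["torque"],"q",np.arctan2(w[2],-x),"rad",np.hypot(x,w[2]))
E
python3 q.py
python3 - <<'E'
import cv2
from workcell import r
cv2.imwrite("pics/w8.png",r.read_camera("wrist")["color"])
E
```

```text
8.4333 [455.86270899 -90.13024944 127.69241413] 10.521937958684024 [-9.33641035 -1.91202908  0.76986291] [-3.76349452e-01  1.51326797e+00  1.27549923e-04] q 0.384767676106636 rad 148.37652262929902
```

View pics/w8.png

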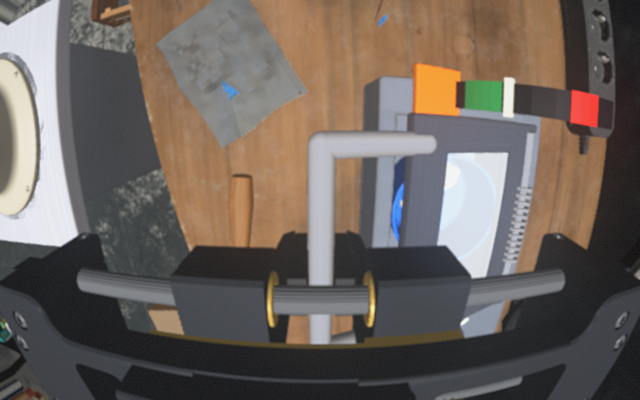

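Request:
drive_tool --plan '[[[0.002,-0.0001,0.0068],[0,0,0],0.92],[[0.003,-0.0001,0.0067],[0,0,0],0.92],[[0.0036,-0.0001,0.0065],[0,0,0],0.92],[[0.004,-0.0001,0.0063],[0,0,0],0.92],[[0.0043,-0.0001,0.0061],[0,0,0],0.92],[[0,0,0],[0,0,0],0.92]]'

```text
clock: 8.98
eef_pos: [475.3, -90.9, 161.1]
tcp_rot: [[0.001, 1.0, -0.03], [-0.001, -0.03, -1.0], [-1.0, 0.001, 0.0]]
force: [-6.4, -0.7, 4.3]
opening: 10.6
```

```bash
python3 q.py
python3 - <<'E'
import cv2
from workcell import r
i=r.read_camera("wrist")["color"]; cv2.imwrite("pics/w9.png",i)
i=r.read_camera("scene")["color"]; cv2.imwrite("pics/s9.png",cv2.resize(i[120:250,270:430],None,fx=5,fy=4.6))
E
```

```text
8.9833 [475.28234679 -90.90591167 161.06812808] 10.568020730717151 [-6.35376865 -0.67064136  4.25774483] [-0.11926811  0.96882578 -0.07623191] q 0.6457322897504434 rad 148.00690922142542
```

View pics/w9.png

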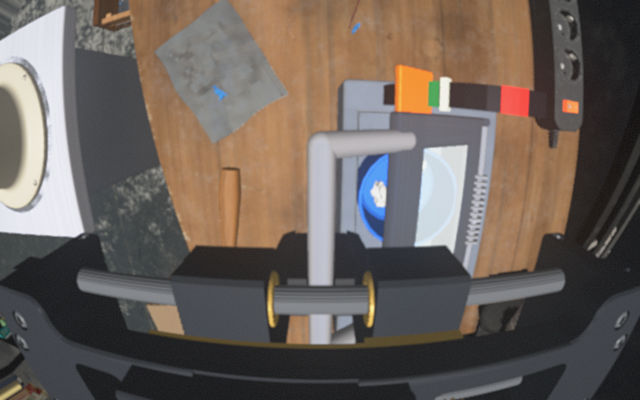

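View pics/s9.png

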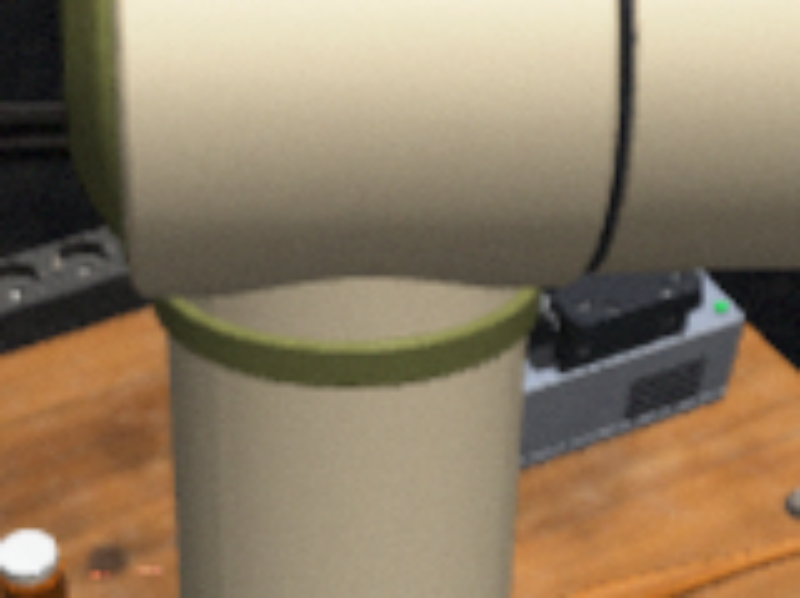

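Request:
drive_tool --plan '[[[0.004,-0.0001,0.006],[0,0,0],0.92],[[0.0047,-0.0001,0.0058],[0,0,0],0.92],[[0.005,-0.0001,0.0056],[0,0,0],0.92],[[0.0052,-0.0001,0.0054],[0,0,0],0.92],[[0.0055,-0.0001,0.0051],[0,0,0],0.92],[[0.0029,-0.0001,0.0024],[0,0,0],0.92],[[0,0,0],[0,0,0],0.92],[[0,0,0],[0,0,0],0.92]]'

```text
clock: 9.75
eef_pos: [503.6, -91.8, 188.9]
tcp_rot: [[0.003, 1.0, -0.03], [-0.0, -0.03, -1.0], [-1.0, 0.003, 0.0]]
force: [12.5, -4.4, -18.8]
opening: 10.3
```

```bash
python3 q.py
python3 - <<'E'
import cv2
from workcell import r
i=r.read_camera("wrist")["color"]; cv2.imwrite("pics/w10.png",cv2.resize(i[40:240,290:550],None,fx=3,fy=3))
i=r.read_camera("top")["color"]; cv2.imwrite("pics/t10.png",i)
E
```

```text
9.75 [503.63447167 -91.82150264 188.94038181] 10.338833841736003 [ 12.51359567  -4.43099954 -18.77426819] [-0.70271152 -1.88160802 -0.04073108] q 0.9154947204998347 rad 147.49091988399164
```

View pics/w10.png

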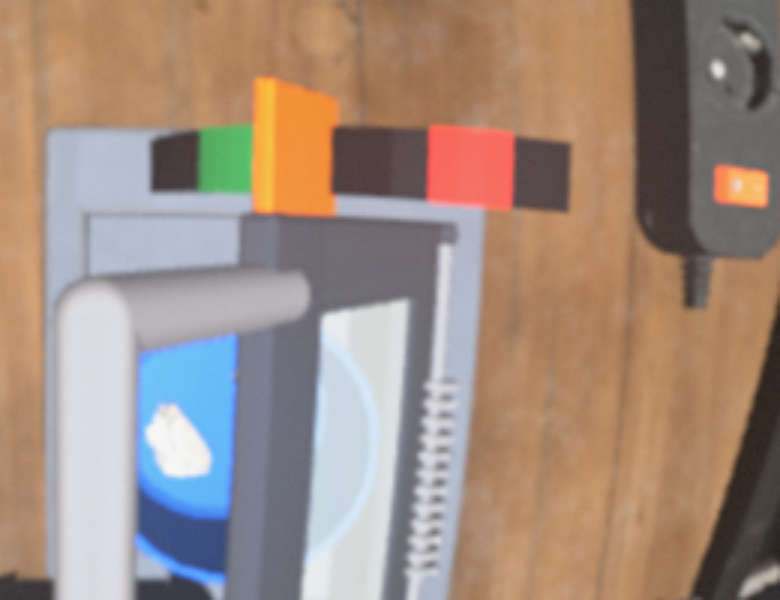

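View pics/t10.png

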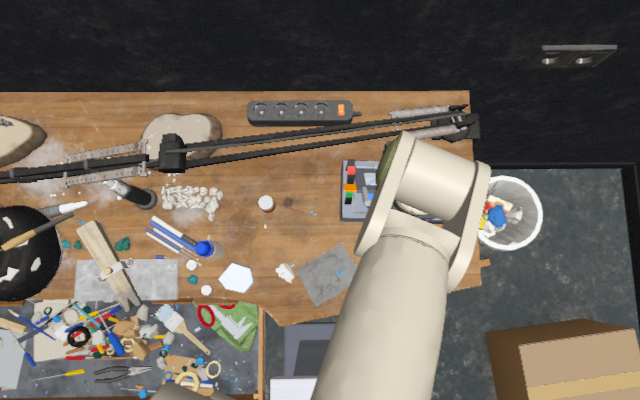

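Run:
```python
from h import *
from workcell import r
s=r.state();d=r.read_camera("wrist");z=dict(pos=s["eef_pos"],rot=s["tcp_rot"],T=d["T_tool_cam"],K=d["intrinsics"])
v=np.array([550.3,-112.85,-.032])
print(s["force"],s["eef_pos"])
for q in (.5,.75,.8,.85,.9,.95,1.0,1.2):
  for y in (94,):
    print(q,[((wproj(z,P(v,[[42.5-R_*np.cos(q)-t*np.sin(q),y,91+R_*np.sin(q)-t*np.cos(q)]]))-[290,40])*3).round()[0] for R_,t in ((75,0),(105,-4),(105,4))])
# cover front edge corners, bar centre left end
for q in (.8,.85,.9,.95):
  pts=[[42.5-R_*np.cos(q)-t*np.sin(q),y,91+R_*np.sin(q)+t*np.cos(q)] for R_,t,y in((150,0,75),(105,4,90),(105,-4,90))]
  print(q,((wproj(z,P(v,pts))-[290,40])*3).round())
cv2.imwrite("pics/w11.png",cv2.resize(d["color"][40:240,290:550],None,fx=3,fy=3))
```

```text
[ 13.11038795  -4.37531687 -18.20147467] [503.54045298 -91.8191092  188.85791076]
0.5 [array([204., 187.]), array([ 94., 183.]), array([ 75., 184.])]
0.75 [array([266., 187.]), array([185., 182.]), array([152., 182.])]
0.8 [array([281., 188.]), array([208., 182.]), array([173., 182.])]
0.85 [array([297., 188.]), array([234., 182.]), array([196., 182.])]
0.9 [array([313., 189.]), array([261., 183.]), array([220., 182.])]
0.95 [array([330., 189.]), array([289., 183.]), array([246., 182.])]
1.0 [array([348., 190.]), array([319., 184.]), array([274., 183.])]
1.2 [array([423., 194.]), array([445., 191.]), array([396., 188.])]
0.8 [[ -2. 305.]
 [176. 204.]
 [204. 204.]]
0.85 [[ 34. 309.]
 [199. 204.]
 [229. 205.]]
0.9 [[ 74. 312.]
 [224. 205.]
 [255. 206.]]
0.95 [[119. 316.]
 [251. 205.]
 [283. 207.]]
```

View pics/w11.png

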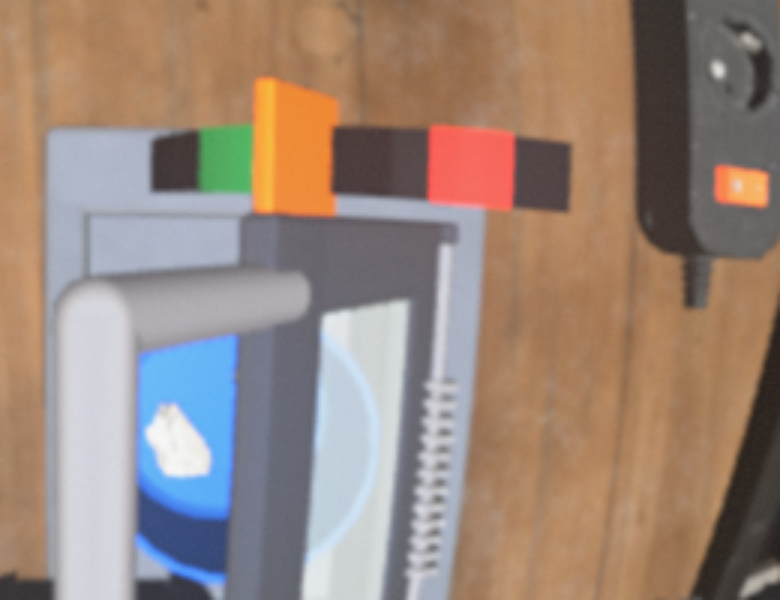

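Request:
drive_tool --plan '[[[0.001,-0.0004,-0.002],[0,0,0],0.92],[[0.001,-0.0004,-0.002],[0,0,0],0.92],[[-0.0029,0,-0.0024],[0,0,0],0.92],[[-0.0029,0,-0.0024],[0,0,0],0.92],[[-0.0028,0,-0.0025],[0,0,0],0.92],[[-0.0028,0,-0.0025],[0,0,0],0.92],[[-0.0027,0,-0.0026],[0,0,0],0.92],[[-0.0027,0,-0.0026],[0,0,0],0.92]]'

```text
clock: 10.57
eef_pos: [487.1, -91.6, 171.3]
tcp_rot: [[0.001, 1.0, -0.03], [0.001, -0.03, -1.0], [-1.0, 0.001, -0.001]]
force: [-2.0, 4.4, 2.8]
opening: 9.3
```

```bash
python3 q.py
```

```text
10.5667 [487.06890131 -91.64021577 171.2905415 ] 9.343339706277156 [-1.96240937  4.38742151  2.81407943] [ 0.61389794  0.09606831 -0.02551062] q 0.7508934112491221 rad 145.524938271778
```

Run:
```python
from h import *
from workcell import r
s=r.state();d=r.read_camera("wrist");z=dict(pos=s["eef_pos"],rot=s["tcp_rot"],T=d["T_tool_cam"],K=d["intrinsics"])
v=np.array([550.3,-112.85,-.032])
for q in (.5,.75,.8,.85,1.2):
    print(q,((wproj(z,P(v,[[42.5-75*np.cos(q),94,91+75*np.sin(q)]]))-[230,40])*3).round()[0])
for q in (.65,.7,.75,.8):
  pts=[[42.5-R_*np.cos(q)-t*np.sin(q),y,91+R_*np.sin(q)+t*np.cos(q)] for R_,t,y in((150,0,75),(105,4,90),(105,-4,90))]
  print(q,((wproj(z,P(v,pts))-[230,40])*3).round().tolist())
cv2.imwrite("pics/w12.png",cv2.resize(d["color"][40:240,230:490],None,fx=3,fy=3))
cv2.imwrite("pics/w13.png",cv2.resize(d["color"][200:360,220:420],None,fx=4,fy=3.7))
```

```text
0.5 [475. 187.]
0.75 [547. 189.]
0.8 [565. 190.]
0.85 [583. 191.]
1.2 [720. 200.]
0.65 [[188.0, 303.0], [397.0, 203.0], [420.0, 203.0]]
0.7 [[218.0, 307.0], [419.0, 203.0], [443.0, 204.0]]
0.75 [[253.0, 312.0], [443.0, 204.0], [468.0, 205.0]]
0.8 [[294.0, 316.0], [469.0, 205.0], [496.0, 206.0]]
```

View pics/w12.png

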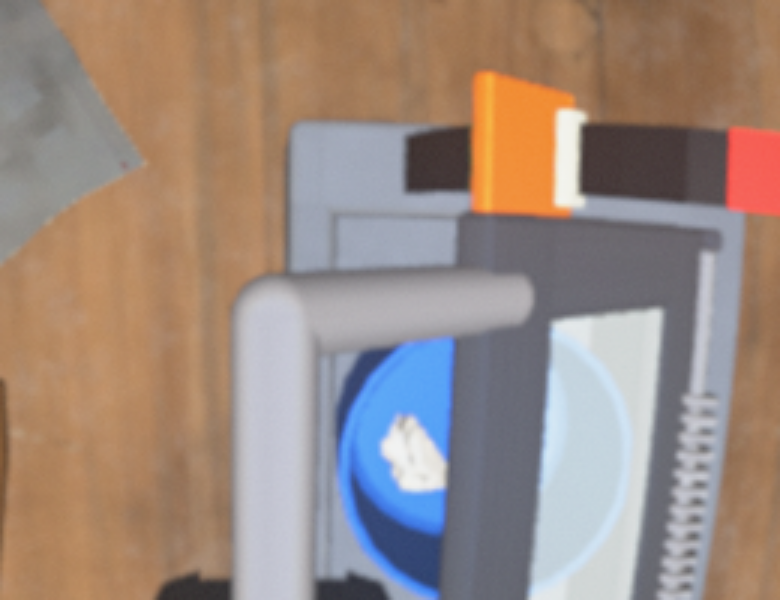

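View pics/w13.png

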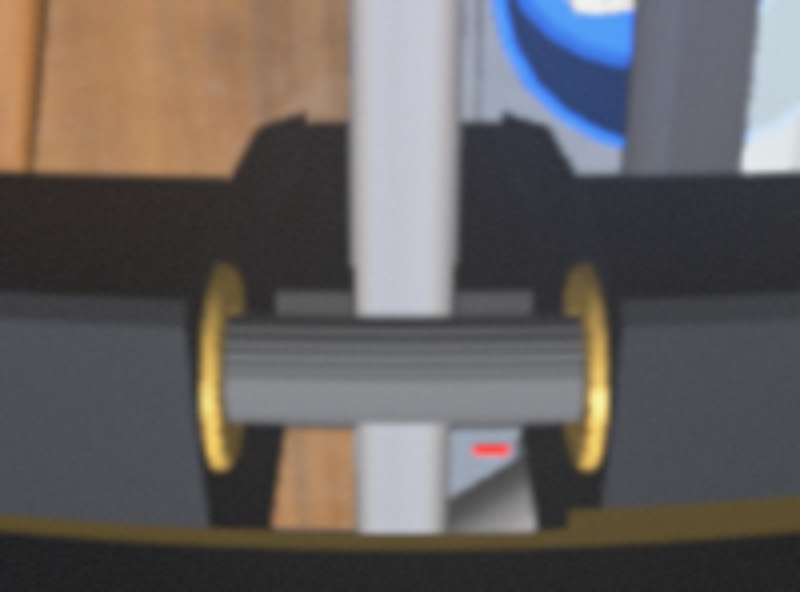

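Request:
drive_tool --plan '[[[-0.0026,0.0005,-0.0024],[0,0,0],0.92],[[-0.0026,0.0005,-0.0025],[0,0,0],0.92],[[-0.0025,0,-0.0027],[0,0,0],0.92],[[-0.0024,0,-0.0028],[0,0,0],0.92],[[-0.0023,0,-0.0029],[0,0,0],0.92],[[-0.0017,0,-0.0023],[0,0,0],0.92],[[0,0,0],[0,0,0],0.92],[[0,0,0],[0,0,0],0.92]]'

```text
clock: 11.28
eef_pos: [473.3, -91.2, 154.8]
tcp_rot: [[0.002, 1.0, -0.03], [0.0, -0.03, -1.0], [-1.0, 0.002, -0.0]]
force: [5.2, 2.1, -3.3]
opening: 9.9
```

```bash
python3 q.py
python3 - <<'E'
from h import *
from workcell import r
s=r.state();d=r.read_camera("wrist");z=dict(pos=s["eef_pos"],rot=s["tcp_rot"],T=d["T_tool_cam"],K=d["intrinsics"])
v=np.array([550.3,-112.85,-.032])
for q in (.5,.75,.8,.85,1.2):
    print(q,((wproj(z,P(v,[[42.5-75*np.cos(q),94,91+75*np.sin(q)]]))-[280,40])*3).round()[0])
for q in (.55,.6,.65,.7,.75):
  pts=[[42.5-R_*np.cos(q)-t*np.sin(q),y,91+R_*np.sin(q)+t*np.cos(q)] for R_,t,y in((150,0,75),(105,4,90),(105,-4,90))]
  print(q,((wproj(z,P(v,pts))-[280,40])*3).round().tolist())
cv2.imwrite("pics/w14.png",cv2.resize(d["color"][40:240,280:540],None,fx=3,fy=3))
t=r.read_camera("top")["color"]
cv2.imwrite("pics/t14.png",cv2.resize(t[140:240,320:440],None,fx=6,fy=6))
E
```

```text
11.2833 [473.32651161 -91.15872851 154.83711219] 9.885463680479067 [ 5.21421887  2.10295906 -3.32793009] [ 0.33593425 -0.96174553 -0.02068714] q 0.6035772208925214 rad 145.94496520462133
0.5 [413. 190.]
0.75 [496. 194.]
0.8 [515. 195.]
0.85 [535. 196.]
1.2 [681. 210.]
0.55 [[73.0, 306.0], [303.0, 204.0], [320.0, 205.0]]
0.6 [[101.0, 311.0], [325.0, 205.0], [343.0, 206.0]]
0.65 [[134.0, 316.0], [349.0, 206.0], [369.0, 207.0]]
0.7 [[174.0, 322.0], [375.0, 207.0], [396.0, 209.0]]
0.75 [[219.0, 329.0], [404.0, 209.0], [426.0, 210.0]]
```

View pics/w14.png

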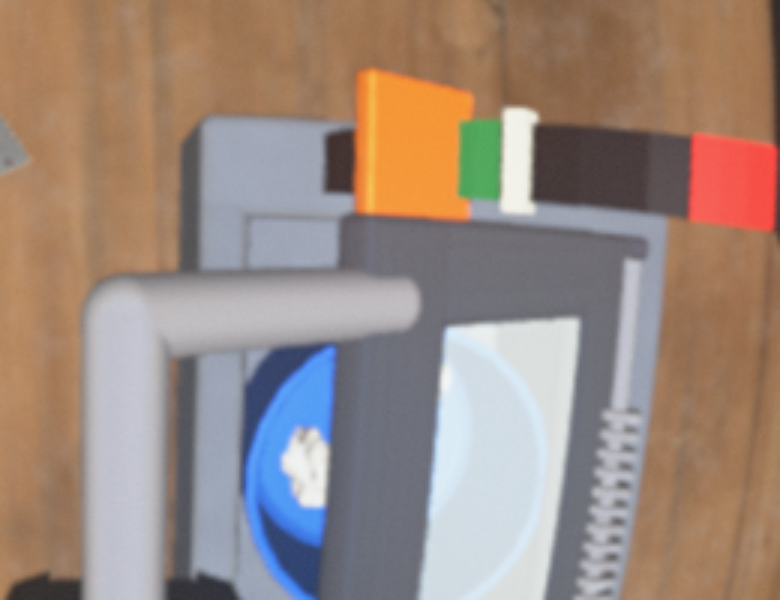

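View pics/t14.png

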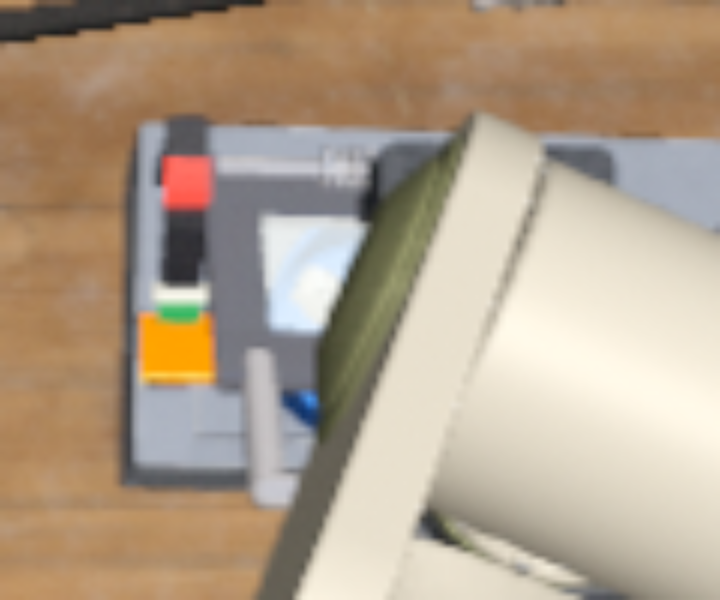

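Request:
drive_tool --plan '[[[0,0,0],[0,0,0],0.92],[[0,0,0],[0,0,0],0.92],[[0,0,0],[0,0,0],0.92],[[0,0,0],[0,0,0],0.92],[[0,0,0],[0,0,0],0.92],[[0,0,0],[0,0,0],0.92],[[0,0,0],[0,0,0],0.92],[[0,0,0],[0,0,0],0.92]]'

```text
clock: 12.05
eef_pos: [473.4, -91.2, 154.9]
tcp_rot: [[0.002, 1.0, -0.03], [0.0, -0.03, -1.0], [-1.0, 0.002, -0.0]]
force: [5.6, 2.6, -3.5]
opening: 9.7
```

```bash
python3 q.py
python3 - <<'E'
from workcell import r
import cv2
cv2.imwrite("pics/w15.png",r.read_camera("wrist")["color"]);cv2.imwrite("pics/s15.png",r.read_camera("scene")["color"])
E
```

```text
12.05 [473.36737932 -91.16352566 154.89600201] 9.730798706905643 [ 5.63656942  2.64781422 -3.46161311] [ 0.27264262 -0.97033736 -0.02017129] q 0.6040673609564149 rad 145.94497477989333
```

View pics/w15.png

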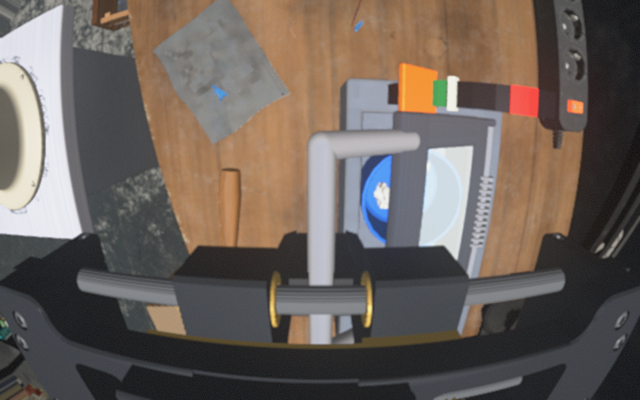

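View pics/s15.png

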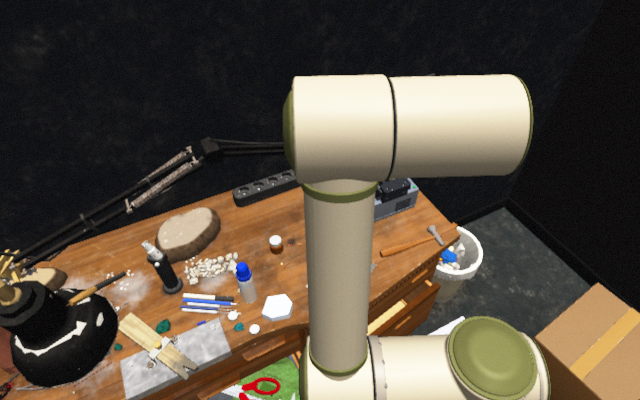

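Steady and at rest: the orange pointer (418,88) lies below the white line (452,93), with part of the green still showing, and the bar is gripped at (322,290). The bystanders in view have not moved.

```bash
python3 -c "
from workcell import r
print(r.sign_off())"
```

```text
the job is handed in; nothing more can be done
None
```

The polisher is off and I'm holding the cover by its bar in mid green, at rest. I handed the job in at about 12 s.

- **Knob:** I turned it anticlockwise to its end stop. Torque rose to about 0.54 N m while the knob stayed put, and after release its white line pointed at the red mark. I did not see the knob again after lifting the cover, since the hand hid it, but nothing went near it.
- **Cover:** I raised it to about 0.92 rad, past the white line at 0.8 and well short of red at 1.20. I then eased it back into the green band.
- **Final angle:** The wrist picture gave about 0.63 rad and the hand pose gave 0.60. Both are inside the band (0.50 to 0.75), and the reading held over the last 0.7 s.

Some readings disagreed or stood out:
- **Grip opening:** it read 9.7 mm on the 12 mm bar, and the hand pose put the bar about 4 mm off the nominal grasp point. The bar probably shifted slightly in the fingers; the pictures show it securely between them.
- **Forces:** the wrist force peaked at about 23 N in the readings I took, near the top of the lift, and ended at about 7 N.
- **Bystanders:** those I could see had not moved. I never clearly identified the wax star.

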